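# Release the latched key on the leak tester

### The job

One of the four identical brass push keys on the leak tester has been left latched down; it sits only slightly lower than the others and feels firm under a light tap, while a free key gives. Find it, press it down with the fingers until its catch lets go, and let it spring up so that all four keys stand up and the tester is clear for the next horn. While searching do not press a free key all the way down, and leave everything else on the bench where it is; nothing is to be picked up.

Things in the scene. Friction and masses are not known exactly. Their poses are not given: they have to be found in the camera images.
- tester: fixed aluminium base plate of the leak tester, 100 x 300 x 10 mm; origin at the centre of its underside on the bench; its y axis runs along the row of keys. The four grey key housings stand in a row on it, in any order, on its y axis at -97.5, -32.5, +32.5 and +97.5 mm (65 mm apart)
- key_a: one of four identical round brass push keys, 30 mm across, white inlay, in a steel collar; origin at the centre of its flat top, z up. Up: top 62 mm above the bench; latched (one of the four, unknown which): 59 mm. Moves straight down, at most 10 mm from up. All four alike: collar 40 mm across, top 48 mm above the bench, on a grey housing 44 mm square.
- key_b: one of four identical round brass push keys, 30 mm across, white inlay, in a steel collar; origin at the centre of its flat top, z up. Up: top 62 mm above the bench; latched (one of the four, unknown which): 59 mm. Moves straight down, at most 10 mm from up. All four alike: a free key starts to give at 1 N, then 0.5 N per mm (6 N at the bottom), and springs back up.
- key_c: one of four identical round brass push keys, 30 mm across, white inlay, in a steel collar; origin at the centre of its flat top, z up. Up: top 62 mm above the bench; latched (one of the four, unknown which): 59 mm. Moves straight down, at most 10 mm from up. All four alike: whichever is latched moves less than 1 mm under 6 N; pressed with up to 11 N its catch lets go 7 mm below the up position.
- key_d: one of four identical round brass push keys, 30 mm across, white inlay, in a steel collar; origin at the centre of its flat top, z up. Up: top 62 mm above the bench; latched (one of the four, unknown which): 59 mm. Moves straight down, at most 10 mm from up. All four alike: once the catch has let go, the key springs up when released and does not catch again.
- low_c_key: lacquered brass low C key, loose: a cup 46 mm across with an arm 90 mm long ending in a short cross tube; 15 mm high; origin under the centre of the cup. To be left alone
- spring_hook: loose spring hook lying down: handle 85 x 13 mm and a thin 80 mm hooked rod; origin on its underside where handle and rod meet. To be left alone
- parts_cup: loose round glossy grey parts cup, 68 mm across, 42 mm high; origin at the centre of its underside. To be left alone
- key_oil: loose small clear bottle, 32 mm across, 75 mm high; origin at the centre of its underside. To be left alone
- screwdriver: loose screwdriver lying down, 150 mm long, handle about 20 mm thick. To be left alone
- cork_ring: loose cork ring, 32 mm across, 20 mm high; origin at the centre of its underside. To be left alone
- pad_weight: loose steel pad weight with a small knob, 38 mm across, 38 mm high; origin at the centre of its underside. To be left alone

How it is judged:
On the way, in this order (a step that is already met when the one before it is completed fails the run):
1. the latched key is pressed down by the fingers (its top more than 6 mm below the up position) while the other three stand up (((height (world z) of key_a below 0.056 m and contact force between the fingers and key_a above 1 N and height (world z) of each of key_b, key_c, key_d above 0.06 m) or (height (world z) of key_b below 0.056 m and contact force between the fingers and key_b above 1 N and height (world z) of each of key_a, key_c, key_d above 0.06 m) or (height (world z) of key_c below 0.056 m and contact force between the fingers and key_c above 1 N and height (world z) of each of key_a, key_b, key_d above 0.06 m) or (height (world z) of key_d below 0.056 m and contact force between the fingers and key_d above 1 N and height (world z) of each of key_a, key_b, key_c above 0.06 m))).
2. all four keys stand up (height (world z) of each of key_a, key_b, key_c, key_d above 0.0605 m), for 0.2 s.
At the end, for the whole second after the job is handed in: All four keys stand up (tops within 1.5 mm of 62 mm above the bench), loose things at rest (all of step 2 and linear speed of each of low_c_key, spring_hook, parts_cup, key_oil, screwdriver, cork_ring, pad_weight below 0.02 m/s); the robot touches nothing.
It fails at once if a free key is pressed all the way down (8 mm or more) while another key is still latched ((height (world z) of key_a below 0.054 m and height (world z) of any of key_b, key_c, key_d below 0.06 m) or (height (world z) of key_b below 0.054 m and height (world z) of any of key_a, key_c, key_d below 0.06 m) or (height (world z) of key_c below 0.054 m and height (world z) of any of key_a, key_b, key_d below 0.06 m) or (height (world z) of key_d below 0.054 m and height (world z) of any of key_a, key_b, key_c below 0.06 m)).
It fails at once if a loose thing is moved more than 15 mm or lifted (distance of any of low_c_key, spring_hook, parts_cup, key_oil, screwdriver, cork_ring, pad_weight from where it was at the start of the episode above 0.015 m).
It also fails if it takes over 48 s, if anything falls off the work surface, if the arm or the gripper's body presses on something with over 40 N, if the wrist force passes 120 N, or if a joint passes its speed limit or range.

### The arm

A 6-joint arm with a two-finger parallel gripper is mounted at the origin on the work surface. World frame = base frame: x ahead of the robot, y to its left, z up, the work surface at z = 0. Lengths are in m, angles in rad, forces in N, time in s.
With the tool pointing down it reaches from about 0.375 to 0.975 m from the base axis. Payload 3.8 kg.
Tool frame: the origin (TCP) lies at the very end of the fingers, on their centre line; the grasp point (between the pads) lies 19 mm behind it; z points along the fingers, y is the line along which they close (so a half turn about z gives the same grasp; the last joint's range is limited). The gripper opens to 85 mm and grips with 20 to 120 N. Pads are 22 mm wide; open, the fingers measure 114 mm over their backs; the gripper's body (76 mm by 85 mm) begins 54 mm behind the grasp point. The pads swing forward as they close: fully open they stand 13 mm farther back than shut.
Start: joints at [-1.164, 0.264, 1.604, -0, 1.274, -0.037], TCP at [0.29, -0.61, 0.231] pointing down, gripper open.
Joint ranges: [-2.63, 2.63], [-0.94, 2.18], [0.31, 2.57], [-1.31, 4.45], [0, 2.66], [-2.55, 2.55]. Speed limits (rad/s): [2.57, 2.57, 3.14, 3.14, 3.14, 3.14].

### API

Orientations are given as a rotation vector (axis times angle).
In Python, from workcell import monitor, viewer, workorder gives the robot as it stands.
- The arm moves only by the tool jog_arm, never from a script. Its argument "commands" is a list of rows, each an object with "travel": the shift along the tool's x, y, z in mm, a list of three; "rot": the turn, a rotation vector about the tool's x, y, z in degrees, a list of three; "claw": the closure in counts, from 0 (fully open) to 255 (shut). A call has exactly 5 rows; each row shifts and turns the commanded pose from where the row before left it, along the tool's axes as they then stand; what a row does not reach is not made up. A row lasts 1/10 s, in which the tool goes at most 50 mm and 8.59 degrees, less where a joint would pass 70% of its speed; a pose out of reach is approached as far as the arm can. A call is refused whole if a number of a shift passes 50 or a number of a turn 8.59, either way. A call with a gripper value outside its range is refused whole. The fingers move at their own pace and stop on an object; "force" is the grip in N (left out, the last holds). Time passes only in rows, so rows that do not move let the fingers close, or fill a call up. It gives the time, the measured TCP pose, the force, the opening and the grip force at its end, in the units of the state.
- monitor.read_state(): the state, without advancing time (a new reading comes with each control period).
- viewer.read_camera(name): name is "scene" or "top"; returns a dict with "color" (384x512x3 uint8, blue, green, red), "camera_matrix" (3x3 intrinsics, pixels), "k1" (the pictures are not rectified: a ray, as slopes to the right and down, at radius r is drawn at 1 + k1 r^2 times it, then the intrinsics apply), "R" (3x3) and "t" (3): a world point X has camera coordinates R X + t. Camera axes: x right, y down, z forward; pixel columns grow to the right and rows downward; lengths in m; the calibration is good to about 2 mm. A picture is of the moment at which its call begins. There is no depth.
- workorder.finish_job(): hands the job in; it is judged then, once.
The state is a dict: "time": time; "q": joint angles; "joint_vel": joint speeds; "joint_torque": joint torques, N m; "tool_pos": TCP position; "tcp_rot": TCP orientation; "wrist_force": force on the tool from outside, world axes, zero at the start; "torque": the same for the moment, N m; "width": opening from 0.0 (shut) to 1.0 (fully open); "grip_force": force on a finger pad.
Only numpy, scipy, OpenCV 4.12 (cv2) and the standard library are available. Lean on these libraries where they do the work, as an engineer would, in place of code of your own. Each camera call takes 0.05 s, during which the arm holds its last target. There are 200 camera calls.

## Working session

There is one attempt and no reset: what is moved stays moved. The work goes in short steps, Python scripts to look and compute and a tool call to move; the robot and the scene stay as the last step left them, time stands still between calls to the robot, and variables do not carry over. Pictures are saved under pics/ and viewed, at most 10 in all, crops included, and the job is handed in when it is done.

Besides the shell and the picture viewer there is one more tool, called after ">>>" as name(argument=value, ...), one argument or row to a line, values as JSON. jog_arm: Moves the arm, as the interface text tells. Its arguments: {"type":"object","properties":{"commands":{"type":"array","items":{"type":"object","properties":{"travel":{"type":"array","items":{"type":"number"}},"rot":{"type":"array","items":{"type":"number"}},"claw":{"type":"number"}}}},"force":{"type":"number"}},"required":["commands"]}

```bash
mkdir -p pics; cat > h.py <<'E'
import numpy as np, cv2
from workcell import monitor, viewer, workorder
def ray(c,u,v):
    K=c["camera_matrix"]; p=cv2.undistortPoints(np.array([[[u,v]]],float),np.array(K,float),np.array([c["k1"],0,0,0],float))[0,0]
    R=np.array(c["R"]);t=np.array(c["t"]); return -R.T@t, R.T@np.array([p[0],p[1],1])
def at(c,u,v,z):
    o,d=ray(c,u,v); return o+d*(z-o[2])/d[2]
def proj(c,X):
    p=cv2.projectPoints(np.array(X,float).reshape(-1,1,3),cv2.Rodrigues(np.array(c["R"],float))[0],np.array(c["t"],float),np.array(c["camera_matrix"],float),np.array([c["k1"],0,0,0],float))[0]; return p[:,0]
E
python3 - <<'E'
from h import *
import pickle
for n in("scene","top"):
    c=viewer.read_camera(n); pickle.dump(c,open(n+".pkl","wb")); cv2.imwrite(f"pics/{n}0.png",cv2.resize(c["color"],(768,576),interpolation=cv2.INTER_CUBIC))
    print(n,ray(c,256,192),c["k1"],c["camera_matrix"])
s=monitor.read_state();print(s)
E
```

```text
scene (array([ 0.93642941, -0.23282636,  0.74791608]), array([-0.43260271,  0.32053643, -0.84273749])) -0.010114308650733534 [[414.1286562    0.         257.42362298]
 [  0.         414.1286562  195.78137904]
 [  0.           0.           1.        ]]
top (array([0.45467759, 0.02585591, 0.83274794]), array([ 0.15478327,  0.01555503, -0.98792152])) -0.028201302930313275 [[362.06279098   0.         252.88641456]
 [  0.         362.06279098 195.87904796]
 [  0.           0.           1.        ]]
{'time': 0.1, 'q': array([-1.16387639e+00,  2.64681825e-01,  1.60528046e+00,  1.19402987e-05,
        1.27368738e+00, -3.68986959e-02]), 'joint_vel': array([-4.70388209e-04, -9.67030305e-04, -2.22805102e-03, -1.99668201e-03,
       -3.83419571e-04,  2.56355113e-05]), 'joint_torque': array([ 7.00312921e-04, -5.16709220e+01, -3.68589091e+01, -3.45153005e-06,
        6.31456263e-03,  3.47652211e-06]), 'tool_pos': array([ 0.28957385, -0.60898197,  0.23006058]), 'tcp_rot': array([-3.06258444e+00, -6.90990192e-01,  5.76399783e-04]), 'wrist_force': array([ 0.85480805, -1.167681  , -0.98019047]), 'torque': array([0.01478319, 0.04592722, 0.01956641]), 'grip_force': 0.0, 'width': 1.0040856711013608}
```

View pics/top0.png

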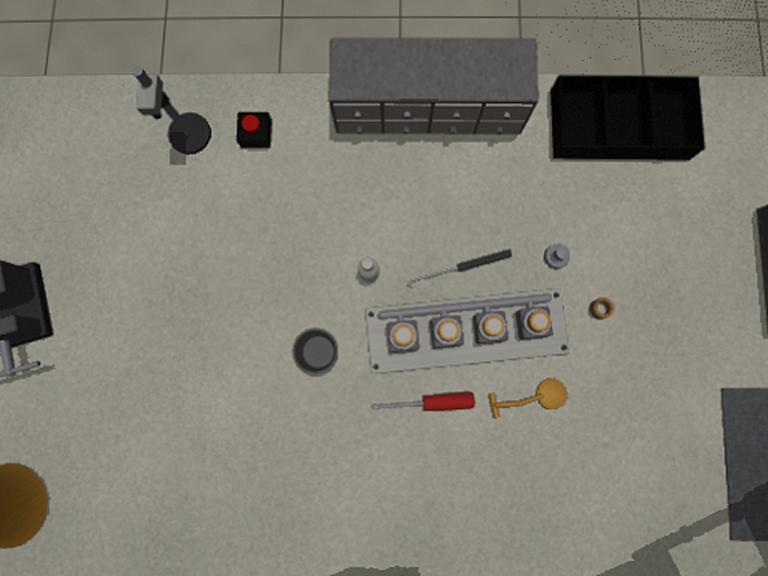

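View pics/scene0.png

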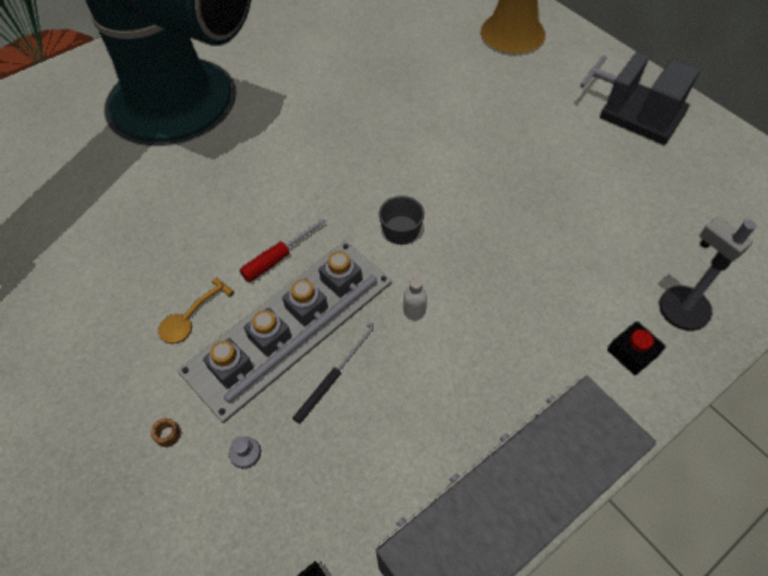

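The top view shows the four keys at about (402,335), (448,331), (492,326) and (539,321) in 1.5x pixels. The bottle is at (368,268) and the cup at (315,352). The scene view shows the same keys at (339,262), (303,291), (264,322) and (224,353).

```bash
python3 - <<'E'
from h import *
import pickle
T=pickle.load(open("top.pkl","rb"));S=pickle.load(open("scene.pkl","rb"))
def ctr(c,u,v,r=14):
    # centroid of white inlay+brass ring: use warm/bright mask hull
    u/=1.5;v/=1.5; im=c["color"]; x0,y0=int(u-r),int(v-r); p=cv2.cvtColor(im[y0:y0+2*r,x0:x0+2*r],cv2.COLOR_BGR2HSV)
    m=((p[...,1]>90)&(p[...,2]>110)).astype(np.uint8)
    cs,_=cv2.findContours(m,cv2.RETR_EXTERNAL,cv2.CHAIN_APPROX_NONE); k=max(cs,key=lambda a:cv2.contourArea(cv2.convexHull(a)))
    (a,b),ax,_=cv2.fitEllipse(cv2.convexHull(k)); return x0+a,y0+b,ax
tp=[(402,335),(448,331),(492,326),(539,321)];sp=[(339,262),(303,291),(264,322),(224,353)]
for a,b in zip(tp,sp):
    A=ctr(T,*a);B=ctr(S,*b)
    o1,d1=ray(T,*A[:2]);o2,d2=ray(S,*B[:2])
    M=np.stack([d1,-d2],1);l=np.linalg.lstsq(M,o2-o1,rcond=None)[0]
    print(A,B,at(T,*A[:2],.062).round(4),at(S,*B[:2],.062).round(4),((o1+d1*l[0]+o2+d2*l[1])/2).round(4))
# plate corners
for p in [(372,313),(559,294),(376,368),(564,348)]: print(at(T,p[0]/1.5,p[1]/1.5,.01).round(4))
out=[cv2.resize(T["color"][195:265,235:395],(800,350),interpolation=cv2.INTER_CUBIC)]
cv2.imwrite("pics/c1.png",out[0])
E
```

```text
(268.48128509521484, 222.98474788665771, (13.02063274383545, 13.635224342346191)) (225.48277282714844, 172.89060974121094, (10.864500999450684, 13.730481147766113)) [0.509  0.0107 0.062 ] [0.5097 0.0077 0.062 ] [0.5086 0.0096 0.0594]
(298.78082847595215, 219.6653060913086, (13.18439769744873, 13.559338569641113)) (200.86812591552734, 191.84557151794434, (11.915382385253906, 14.224564552307129)) [ 0.5167 -0.0537  0.062 ] [ 0.5167 -0.0569  0.062 ] [ 0.5162 -0.0552  0.06  ]
(328.8590478897095, 216.64114475250244, (12.699085235595703, 13.705972671508789)) (175.13147640228271, 213.00763416290283, (12.295062065124512, 14.720977783203125)) [ 0.5238 -0.1176  0.062 ] [ 0.5262 -0.1223  0.062 ] [ 0.5236 -0.1201  0.0564]
(359.5853099822998, 213.36018753051758, (13.097787857055664, 13.215685844421387)) (147.43670272827148, 233.63972568511963, (12.769381523132324, 15.859042167663574)) [ 0.5315 -0.183   0.062 ] [ 0.5319 -0.1862  0.062 ] [ 0.5312 -0.1849  0.0596]
[0.5449 0.0567 0.01  ]
[ 0.5768 -0.2281  0.01  ]
[0.4618 0.0494 0.01  ]
[ 0.4948 -0.2329  0.01  ]
```

View pics/c1.png

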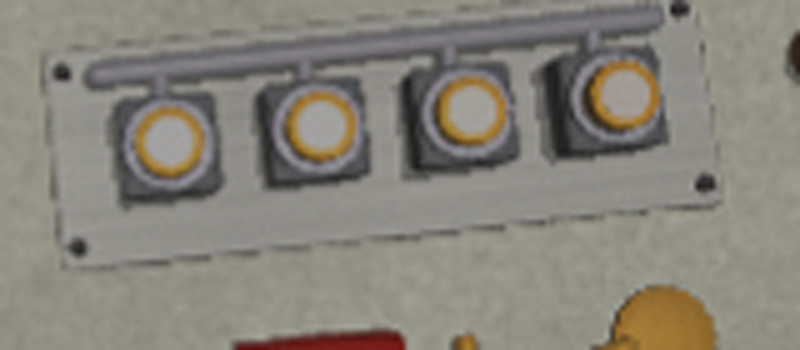

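Key 3 triangulates about 3 mm lower than the others, so it's the suspect. I'll go above it with the fingers shut.

>>> jog_arm(
  commands=[
    {"travel": [28,-22.8,0],"claw": 255},
    {"travel": [28,-22.8,0],"claw": 255},
    {"travel": [28,-22.8,0],"claw": 255},
    {"travel": [28,-22.8,0],"claw": 255},
    {"travel": [28,-22.8,0],"claw": 255},
  ],
)

```text
$.commands[0]: bad value
```

>>> jog_arm(
  commands=[
    {"travel": [28,-22.8,0],"claw": 255},
    {"travel": [28,-22.8,0],"claw": 255},
    {"travel": [28,-22.8,0],"claw": 255},
    {"travel": [28,-22.8,0],"claw": 255},
    {"travel": [28,-22.8,0],"claw": 255},
  ],
)

```text
$.commands[0]: bad value
```

>>> jog_arm(
  commands=[
    {"travel": [28,-22.8,20],"claw": 255},
    {"travel": [28,-22.8,20],"claw": 255},
    {"travel": [28,-22.8,20],"claw": 255},
    {"travel": [28,-22.8,20],"claw": 255},
    {"travel": [28,-22.8,20],"claw": 255},
  ],
)

```text
$.commands[0]: bad value
```

>>> jog_arm(
  commands=[
    {"claw": 255},
    {"claw": 255},
    {"claw": 255},
    {"claw": 255},
    {"claw": 255},
  ],
)

```text
$.commands[0]: bad value
```

All fields are probably required, so I'll include the rotation.

>>> jog_arm(
  commands=[
    {"travel": [28,-22.8,0],"rot": [0,0,0],"claw": 255},
    {"travel": [28,-22.8,0],"rot": [0,0,0],"claw": 255},
    {"travel": [28,-22.8,0],"rot": [0,0,0],"claw": 255},
    {"travel": [28,-22.8,0],"rot": [0,0,0],"claw": 255},
    {"travel": [28,-22.8,0],"rot": [0,0,0],"claw": 255},
  ],
)

```text
time: 0.6
tool_pos: [0.3675, -0.4449, 0.2307]
tcp_rot: [-3.064, -0.691, 0.0]
wrist_force: [-0.0, 0.1, -0.9]
width: 0.147
grip_force: 0.0
```

>>> jog_arm(
  commands=[
    {"travel": [28,-22.8,0],"rot": [0,0,0],"claw": 255},
    {"travel": [28,-22.8,0],"rot": [0,0,0],"claw": 255},
    {"travel": [28,-22.8,0],"rot": [0,0,0],"claw": 255},
    {"travel": [28,-22.8,0],"rot": [0,0,0],"claw": 255},
    {"travel": [28,-22.8,0],"rot": [0,0,0],"claw": 255},
  ],
)

```text
time: 1.1
tool_pos: [0.4449, -0.2819, 0.2308]
tcp_rot: [-3.064, -0.691, 0.001]
wrist_force: [0.2, 0.8, 0.5]
width: 0.0
grip_force: 0.0
```

>>> jog_arm(
  commands=[
    {"travel": [28,-22.8,20],"rot": [0,0,0],"claw": 255},
    {"travel": [28,-22.8,20],"rot": [0,0,0],"claw": 255},
    {"travel": [28,-22.8,20],"rot": [0,0,0],"claw": 255},
    {"travel": [28,-22.8,20],"rot": [0,0,0],"claw": 255},
    {"travel": [28,-22.8,20],"rot": [0,0,0],"claw": 255},
  ],
)

```text
time: 1.6
tool_pos: [0.5224, -0.1189, 0.1302]
tcp_rot: [-3.064, -0.691, 0.0]
wrist_force: [0.3, 0.2, 1.0]
width: 0.002
grip_force: 0.0
```

>>> jog_arm(
  commands=[
    {"travel": [0,0,15],"rot": [0,0,0],"claw": 255},
    {"travel": [0,0,15],"rot": [0,0,0],"claw": 255},
    {"travel": [0,0,10],"rot": [0,0,0],"claw": 255},
    {"travel": [0,0,0],"rot": [0,0,0],"claw": 255},
    {"travel": [0,0,0],"rot": [0,0,0],"claw": 255},
  ],
)

```text
time: 2.1
tool_pos: [0.5221, -0.1215, 0.0915]
tcp_rot: [3.065, 0.689, 0.0]
wrist_force: [0.7, -0.2, 0.6]
width: -0.002
grip_force: 0.0
```

```bash
python3 - <<'E'
from h import *
for n in("scene","top"):
    c=viewer.read_camera(n); s=monitor.read_state(); u,v=proj(c,s["tool_pos"])[0]; print(n,u,v)
    x,y=int(u)-50,int(v)-37
    cv2.imwrite(f"pics/{n}1.png",cv2.resize(c["color"][y:y+75,x:x+100],(600,450),interpolation=cv2.INTER_CUBIC))
print(s["tool_pos"],s["wrist_force"],s["width"],s["time"])
a=cv2.imread("pics/scene1.png");b=cv2.imread("pics/top1.png");cv2.imwrite("pics/both1.png",cv2.resize(np.hstack([a,b]),(800,300)))
E
```

```text
scene 171.62746125494473 203.41388730127477
top 333.49011276457236 215.82262049835825
[ 0.52288802 -0.1214238   0.09227355] [-0.01320648 -0.37733914 -0.31087806] 0.0009004585870905383 2.2
```

View pics/scene1.png

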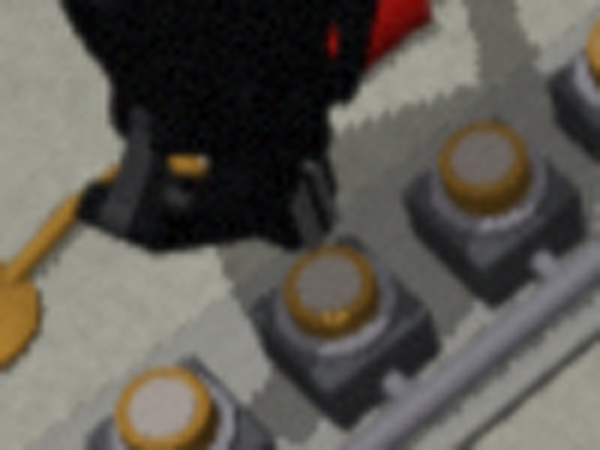

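The scene crop shows key 3 at about (330,290), with the gripper up and to the left. I need a wider view to see whether the fingers sit where the state says.

```bash
python3 - <<'E'
from h import *
s=monitor.read_state();P=s["tool_pos"]
o=[]
for n in("scene","top"):
    c=viewer.read_camera(n);u,v=proj(c,P)[0]
    im=c["color"].copy()
    x,y=max(0,int(u)-75),int(v)-110
    k=cv2.resize(im[y:y+150,x:x+150],(600,600),interpolation=cv2.INTER_CUBIC)
    k=cv2.convertScaleAbs(255*(k/255.)**.5)
    for q,col in((P,(0,0,255)),(P+[0,0,.073],(0,255,0)),(P+[0,0,.2],(255,0,0))):
        a=proj(c,q)[0]; cv2.circle(k,(int((a[0]-x)*4),int((a[1]-y)*4)),5,col,2)
    o.append(k)
cv2.imwrite("pics/w2.png",cv2.resize(np.hstack(o),(800,400)))
E
```

```text
(no output)
```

View pics/w2.png

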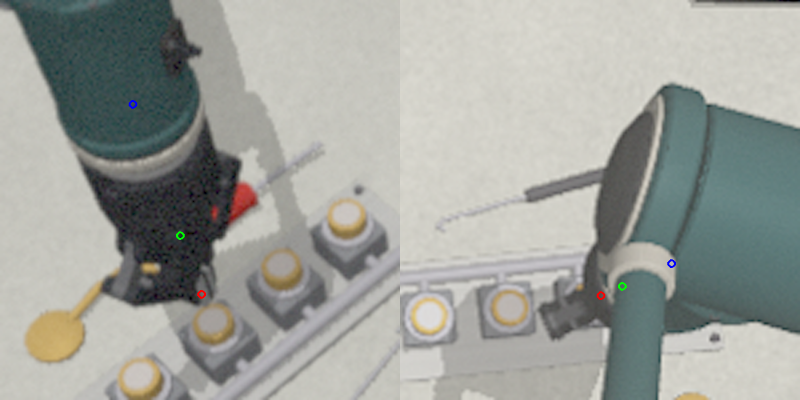

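```bash
python3 - <<'E'
from h import *
s=monitor.read_state();P=s["tool_pos"];R=cv2.Rodrigues(s["tcp_rot"])[0]
print(P,s["width"],s["tcp_rot"])
o=[]
for n in("scene","top"):
    c=viewer.read_camera(n);u,v=proj(c,P)[0]
    w=55;x,y=int(u)-w,int(v)-w-15
    k=cv2.resize(c["color"][y:y+2*w,x:x+2*w],(800,800),interpolation=cv2.INTER_CUBIC)
    k=cv2.convertScaleAbs(255*(k/255.)**.35); f=800/(2*w)
    for z,col in((0,(0,0,255)),(.04,(0,255,0)),(.08,(255,0,0))):
        a=((proj(c,[P+R@[0,d,-z] for d in(-.05,0,.05)])-[x,y])*f).astype(int)
        cv2.polylines(k,[a.reshape(-1,1,2)],False,col,1)
        for q in a: cv2.circle(k,tuple(map(int,q)),6,col,2)
    o.append(k)
cv2.imwrite("pics/w3.png",cv2.resize(np.hstack(o),(800,400),interpolation=cv2.INTER_AREA))
E
```

```text
[ 0.52298941 -0.12112677  0.09235802] 0.0009585721651957572 [3.06399048e+00 6.89810329e-01 2.75585591e-03]
```

View pics/w3.png

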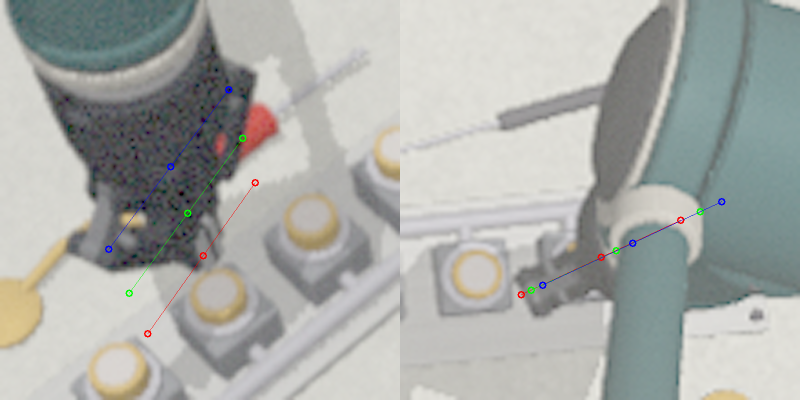

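The projections agree with the images. The fingers are shut at the TCP, above key 3, and the side parts are knuckles. Descending to just above it.

>>> jog_arm(
  commands=[
    {"travel": [1.5,-1,8],"rot": [0,0,0],"claw": 255},
    {"travel": [0,0,8],"rot": [0,0,0],"claw": 255},
    {"travel": [0,0,8],"rot": [0,0,0],"claw": 255},
    {"travel": [0,0,0],"rot": [0,0,0],"claw": 255},
    {"travel": [0,0,0],"rot": [0,0,0],"claw": 255},
  ],
)

```text
time: 2.9
tool_pos: [0.5227, -0.1187, 0.0665]
tcp_rot: [-3.064, -0.691, 0.002]
wrist_force: [0.2, 0.5, -0.7]
width: 0.0
grip_force: 0.0
```

>>> jog_arm(
  commands=[
    {"travel": [0,0,1],"rot": [0,0,0],"claw": 255},
    {"travel": [0,0,1],"rot": [0,0,0],"claw": 255},
    {"travel": [0,0,1],"rot": [0,0,0],"claw": 255},
    {"travel": [0,0,1],"rot": [0,0,0],"claw": 255},
    {"travel": [0,0,1],"rot": [0,0,0],"claw": 255},
  ],
)

```text
time: 3.4
tool_pos: [0.5233, -0.1189, 0.0623]
tcp_rot: [3.064, 0.691, 0.0]
wrist_force: [0.2, 0.0, -0.3]
width: -0.001
grip_force: 0.0
```

>>> jog_arm(
  commands=[
    {"travel": [0,0,1],"rot": [0,0,0],"claw": 255},
    {"travel": [0,0,1],"rot": [0,0,0],"claw": 255},
    {"travel": [0,0,0],"rot": [0,0,0],"claw": 255},
    {"travel": [0,0,0],"rot": [0,0,0],"claw": 255},
    {"travel": [0,0,0],"rot": [0,0,0],"claw": 255},
  ],
)

```text
time: 3.9
tool_pos: [0.5233, -0.1189, 0.0603]
tcp_rot: [3.065, 0.691, 0.0]
wrist_force: [0.2, -0.4, 0.2]
width: -0.001
grip_force: 0.0
```

>>> jog_arm(
  commands=[
    {"travel": [0,0,1],"rot": [0,0,0],"claw": 255},
    {"travel": [0,0,1],"rot": [0,0,0],"claw": 255},
    {"travel": [0,0,0],"rot": [0,0,0],"claw": 255},
    {"travel": [0,0,0],"rot": [0,0,0],"claw": 255},
    {"travel": [0,0,0],"rot": [0,0,0],"claw": 255},
  ],
)

```text
time: 4.4
tool_pos: [0.5234, -0.1189, 0.0586]
tcp_rot: [3.064, 0.691, 0.001]
wrist_force: [-1.5, 0.1, 3.1]
width: -0.002
grip_force: 1.6
```

>>> jog_arm(
  commands=[
    {"travel": [0,0,1],"rot": [0,0,0],"claw": 255},
    {"travel": [0,0,0],"rot": [0,0,0],"claw": 255},
    {"travel": [0,0,0],"rot": [0,0,0],"claw": 255},
    {"travel": [0,0,0],"rot": [0,0,0],"claw": 255},
    {"travel": [0,0,0],"rot": [0,0,0],"claw": 255},
  ],
)

```text
time: 4.9
tool_pos: [0.5234, -0.1189, 0.0579]
tcp_rot: [3.064, 0.691, 0.0]
wrist_force: [-1.7, 0.0, 5.4]
width: 0.002
grip_force: 3.4
```

>>> jog_arm(
  commands=[
    {"travel": [0,0,1],"rot": [0,0,0],"claw": 255},
    {"travel": [0,0,0],"rot": [0,0,0],"claw": 255},
    {"travel": [0,0,0],"rot": [0,0,0],"claw": 255},
    {"travel": [0,0,0],"rot": [0,0,0],"claw": 255},
    {"travel": [0,0,0],"rot": [0,0,0],"claw": 255},
  ],
)

```text
time: 5.4
tool_pos: [0.5234, -0.1189, 0.057]
tcp_rot: [3.064, 0.691, 0.0]
wrist_force: [-2.2, 0.1, 6.8]
width: 0.003
grip_force: 3.5
```

It's firm: 6.8 N at 57 mm, where a free key would give 3.5 N. This is the latched key, so I'll press on.

>>> jog_arm(
  commands=[
    {"travel": [0,0,1],"rot": [0,0,0],"claw": 255},
    {"travel": [0,0,1],"rot": [0,0,0],"claw": 255},
    {"travel": [0,0,0],"rot": [0,0,0],"claw": 255},
    {"travel": [0,0,0],"rot": [0,0,0],"claw": 255},
    {"travel": [0,0,0],"rot": [0,0,0],"claw": 255},
  ],
)

```text
time: 5.9
tool_pos: [0.5234, -0.1189, 0.0545]
tcp_rot: [3.064, 0.691, 0.001]
wrist_force: [-1.5, 0.7, 4.5]
width: 0.001
grip_force: 2.4
```

>>> jog_arm(
  commands=[
    {"travel": [0,0,1],"rot": [0,0,0],"claw": 255},
    {"travel": [0,0,1],"rot": [0,0,0],"claw": 255},
    {"travel": [0,0,0],"rot": [0,0,0],"claw": 255},
    {"travel": [0,0,0],"rot": [0,0,0],"claw": 255},
    {"travel": [0,0,0],"rot": [0,0,0],"claw": 255},
  ],
)

```text
time: 6.4
tool_pos: [0.5234, -0.1189, 0.0525]
tcp_rot: [3.064, 0.691, 0.0]
wrist_force: [-1.6, -0.1, 5.1]
width: -0.001
grip_force: 2.9
```

The force fell to 4.5 N, the free-key level, so the catch let go. Releasing.

>>> jog_arm(
  commands=[
    {"travel": [0,0,-4],"rot": [0,0,0],"claw": 255},
    {"travel": [0,0,-6],"rot": [0,0,0],"claw": 255},
    {"travel": [0,0,-15],"rot": [0,0,0],"claw": 255},
    {"travel": [0,0,-25],"rot": [0,0,0],"claw": 255},
    {"travel": [0,0,-40],"rot": [0,0,0],"claw": 255},
  ],
)

```text
time: 6.9
tool_pos: [0.5205, -0.1181, 0.1409]
tcp_rot: [-3.062, -0.691, 0.009]
wrist_force: [1.1, 0.1, -0.2]
width: -0.001
grip_force: 0.0
```

>>> jog_arm(
  commands=[
    {"travel": [-28,22.8,0],"rot": [0,0,0],"claw": 255},
    {"travel": [-28,22.8,0],"rot": [0,0,0],"claw": 255},
    {"travel": [-28,22.8,0],"rot": [0,0,0],"claw": 255},
    {"travel": [-28,22.8,0],"rot": [0,0,0],"claw": 255},
    {"travel": [-28,22.8,0],"rot": [0,0,0],"claw": 255},
  ],
)

```text
time: 7.4
tool_pos: [0.4448, -0.2829, 0.143]
tcp_rot: [3.064, 0.692, 0.0]
wrist_force: [1.0, -0.8, 0.6]
width: -0.001
grip_force: 0.0
```

>>> jog_arm(
  commands=[
    {"travel": [-28,22.8,0],"rot": [0,0,0],"claw": 255},
    {"travel": [-28,22.8,0],"rot": [0,0,0],"claw": 255},
    {"travel": [-28,22.8,0],"rot": [0,0,0],"claw": 255},
    {"travel": [-28,22.8,0],"rot": [0,0,0],"claw": 255},
    {"travel": [-28,22.8,0],"rot": [0,0,0],"claw": 255},
  ],
)

```text
time: 7.9
tool_pos: [0.3673, -0.446, 0.1429]
tcp_rot: [-3.065, -0.691, -0.0]
wrist_force: [0.5, 0.4, 0.5]
width: 0.0
grip_force: 0.0
```

>>> jog_arm(
  commands=[
    {"travel": [-10,8,-5],"rot": [0,0,0],"claw": 255},
    {"travel": [0,0,0],"rot": [0,0,0],"claw": 255},
    {"travel": [0,0,0],"rot": [0,0,0],"claw": 255},
    {"travel": [0,0,0],"rot": [0,0,0],"claw": 255},
    {"travel": [0,0,0],"rot": [0,0,0],"claw": 255},
  ],
)

```text
time: 8.4
tool_pos: [0.3632, -0.4551, 0.1471]
tcp_rot: [-3.063, -0.694, 0.0]
wrist_force: [0.2, 0.5, -0.4]
width: -0.003
grip_force: 0.0
```

```bash
python3 - <<'E'
from h import *
c=viewer.read_camera("scene");d=viewer.read_camera("top")
s=monitor.read_state();print(s["tool_pos"],s["wrist_force"])
cv2.imwrite("pics/end.png",np.hstack([cv2.resize(c["color"][130:290,80:290],(400,305),interpolation=cv2.INTER_CUBIC),cv2.resize(d["color"][150:310,200:410],(400,305),interpolation=cv2.INTER_CUBIC)]))
E
```

```text
[ 0.36317776 -0.45544083  0.14718589] [ 0.56254711  0.26585319 -0.28906196]
```

View pics/end.png

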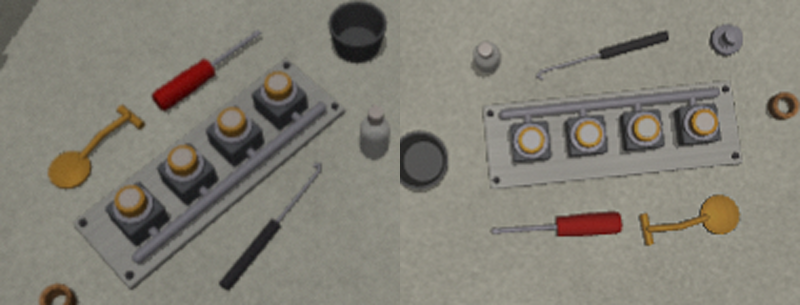

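All four keys look alike now, with key 3 at (182,157) in the left half, and the loose things haven't moved. I'll check the heights by triangulation, then hand in if they match.

```bash
python3 - <<'E'
from h import *
T=viewer.read_camera("top");S=viewer.read_camera("scene")
def ctr(c,u,v,r=14):
    u/=1.5;v/=1.5; x0,y0=int(u-r),int(v-r); p=cv2.cvtColor(c["color"][y0:y0+2*r,x0:x0+2*r],cv2.COLOR_BGR2HSV)
    m=((p[...,1]>90)&(p[...,2]>110)).astype(np.uint8)
    k=max(cv2.findContours(m,cv2.RETR_EXTERNAL,cv2.CHAIN_APPROX_NONE)[0],key=lambda a:cv2.contourArea(cv2.convexHull(a)))
    return cv2.fitEllipse(cv2.convexHull(k))[0]+np.array([x0,y0])
z=[]
for a,b in zip([(402,335),(448,331),(492,326),(539,321)],[(339,262),(303,291),(264,322),(224,353)]):
    o1,d1=ray(T,*ctr(T,*a));o2,d2=ray(S,*ctr(S,*b))
    l=np.linalg.lstsq(np.stack([d1,-d2],1),o2-o1,rcond=None)[0]; z.append((o1+d1*l[0]+o2+d2*l[1])[2]/2)
print(np.round(z,4))
if z[2]>.058: print(workorder.finish_job())
E
```

```text
[0.0592 0.0599 0.0596 0.0596]
the job is handed in; nothing more can be done
None
```

The latched key was the third from the robot's left. I pressed it until its catch let go and it sprang back up: all four keys now measure level to within 1 mm, nothing else on the bench looks moved, and the job is handed in.

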